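# Load the open tin into the drop-door drying oven and start it

## Task

Dry the sample in the open tin: pull the oven's door all the way down, stand the open tin upright on the lowered door and let go of it, then push it in over the hinge until it is wholly inside the oven. Push the door back up until it is fully shut, then press the start key on the oven's roof all the way down. Keep the tin upright throughout, and leave the two lidded tins and the crucible standing where they are.

Things in the scene. Friction and masses are not known exactly. Their poses are not given: they have to be found in the camera images.
- oven: low white fixed bench oven, 190 wide, 152 high; front slopes back 25 deg. Origin at bench height under the hinge line's middle; x into the oven, y left, z up. Chamber floor 59 above bench, x 2 to 168, 150 wide, mouth 68 high; roof (152 up) starts at x = 43. A 36 tall tin clears the shut door only with its near edge past x = 17; inside means its centre past x = 47 (all mm)
- hinge_mid (a point): middle of the door's hinge line, 60 mm above the bench, at the bottom of the mouth; axes as the oven's. The door turns about the oven's y axis through it
- door (a joint): door angle, rad: 0 = shut (leans back 25 deg), grows as it comes down towards the robot, 2.007 = fully down (stop), its inner face then level with the chamber floor (1 mm above). May start a little ajar. A friction hinge holds it wherever left; 2 to 6 N at the bar move it. Panel 180 wide, 98 from hinge to edge, 14 thick, inner face in the hinge line's plane (mm)
- handle_bar (a point): middle of the handle bar: round steel, 10 thick, 96 long, parallel to the hinge, on two legs in the door's plane 42 beyond the panel's edge, leaving an open loop 37 x 86 between. It lies 140 from the hinge along the door, 7 outside the inner face's plane; about 35 above the roof when shut, 53 above the bench when fully down (mm)
- open_tin: the tin to dry: open plain aluminium tin without a lid, 60 mm diameter, 36 mm high, about 0.09 kg; origin at the centre of its underside, z up
- lidded_tin_a: bystander: aluminium tin with its lid on, 62 mm diameter, 38 mm high; origin at the centre of its underside
- lidded_tin_b: bystander: another aluminium tin with its lid on, 62 mm diameter, 38 mm high; origin at the centre of its underside
- crucible: bystander: white porcelain crucible, 45 mm wide at the top, 37 mm high; origin at the centre of its underside
- start_key_top (a point): centre of the top of the round start key (26 mm diameter, plain aluminium, in a black housing) on the roof's left part, at x = 85, y = 70 mm in the oven's axes; it is pressed straight down
- start_key (a joint): travel of the start key in m: 0 = up, 0.006 = fully down, which takes 5 N; a spring brings it back up
There are look-alikes about, which are no part of the job. What is shaped like the open_tin but red or yellow is not meant.

How it is judged:
By the outcome, as a careful person would: the job done as asked, in the order asked, and still so for the second after the job is handed in, with the robot touching nothing.
It also fails if it takes over 72 s, if anything falls off the work surface, if the arm or the gripper's body presses on something with over 40 N, if the wrist force passes 120 N, or if a joint passes its speed limit or range.

## Robot

A 6-joint arm with a two-finger parallel gripper is mounted at the origin on a cart in front of the work surface, level with it; the furniture and walls round the work are solid. World frame = base frame: x ahead of the robot, y to its left, z up, the work surface at z = 0. Lengths are in m, angles in rad, forces in N, time in s.
With the tool pointing down it reaches from about 0.35 to 0.975 m from the base axis. Payload 17.4 kg.
Tool frame: the origin (TCP) lies between the finger pads; the fingertips stand 19 mm ahead of it and the grasp point (between the pads) is the TCP; z points along the fingers, y is the line along which they close (so a half turn about z gives the same grasp; the last joint's range is limited). The gripper opens to 85 mm and grips with 20 to 120 N. Pads are 22 mm wide; open, the fingers measure 114 mm over their backs; the gripper's body (76 mm by 85 mm) begins 54 mm behind the grasp point. The pads swing forward as they close: fully open they stand 13 mm farther back than shut.
Start: joints at [-1.367, 0.116, 1.442, -0, 1.584, -0.038], TCP at [0.162, -0.655, 0.25] pointing down, gripper open.
Joint ranges: [-2.83, 2.83], [-0.83, 2.19], [0.07, 2.5], [-1.14, 4.28], [0.01, 3], [-2.97, 2.97]. Speed limits (rad/s): [1.89, 1.89, 2.22, 3.14, 3.14, 3.14].

## Interface

Orientations are given as a rotation vector (axis times angle).
In Python, from bench import robot, eyes, finder gives the robot as it stands.
- The arm moves only by the tool send_rows, never from a script. Its argument "series" is one flat list of numbers, 7 for each row, row after row: the shift along the world's x, y, z each as a share of 500 mm, from -1 to 1, then the turn, a rotation vector about the world's x, y, z each as a share of 360 degrees, from -1 to 1, then the closure, from 0 (fully open) to 1 (shut). In form: [x, y, z, rx, ry, rz, grip, x, y, z, rx, ry, rz, grip, ...]. A call has exactly 10 rows; each row is the pose to reach, as a shift and turn from the pose commanded when the call began, turning the shorter way round; what a row does not reach only later rows make up. A row lasts 1/8 s, in which the tool goes at most 62.5 mm and 10.7 degrees, less where a joint would pass 70% of its speed; a pose out of reach is approached as far as the arm can. A call with a number of a shift or a turn outside -1 to 1 is refused whole. A call with a gripper value outside its range is refused whole. The fingers move at their own pace and stop on an object; "force" is the grip in N (left out, the last holds). Time passes only in rows, so rows that repeat a pose let the fingers close, or fill a call up. It gives the time, the measured TCP pose, the force, the opening and the grip force at its end, in the units of the state.
- robot.get_obs(): the state, without advancing time (a new reading comes with each control period).
- eyes.snapshot(name): name is "side" or "top"; returns the picture (384x512x3 uint8, red, green, blue); there is no depth.
- eyes.camera_params(name): a dict with "fov_y" (degrees; the focal length in pixels is half the picture's height over the tangent of half this angle, whatever the lens; pixels are square), "cx", "cy" (the principal point, pixels), "dist_coeffs" ([k1, k2, p1, p2, k3] as OpenCV has them; the pictures are not rectified), "world_from_camera" (4x4, takes a point from camera to world coordinates). Camera axes: x right, y up, looking along -z (the intrinsics and any distortion apply to the point x, -y, -z); pixel columns grow to the right and rows downward; lengths in m; the calibration is good to about 2 mm. A picture is of the moment at which its call begins. camera_params takes no time and is no camera call.
- robot.hand_in(): hands the job in; it is judged then, once.
Trained networks look in the newest picture that a camera, given by its name, has taken for a name from the list of things; names that differ only in an ending like _2 or _b are one class to them, and where a whole thing is asked for, a point or a joint stands for the part that bears it (a point fixed in the world has none). Each returns a list of dicts, best first, with "conf" (0 to 1); they miss things now and then, are a little off and sometimes report something else, mostly with a low value. They report only what shows in the picture. A call takes as long as a camera call. They do not tell look-alikes from the thing itself.
- finder.cut_out(thing, camera): "region" (384x512 bool, what is visible of it).
- finder.mark_of(thing, camera): "position" ([x, y, z] in m, in world coordinates, good to about 4 mm: a listed point, or the origin of a listed thing).
The state is a dict: "clock": time; "qpos": joint angles; "joint_velocities": joint speeds; "effort": joint torques, N m; "ee_pos": TCP position; "eef_rot": TCP orientation; "contact_force": force on the tool from outside, world axes, zero at the start; "wrist_torque": the same for the moment, N m; "opening": finger opening in m; "gripper_force": force on a finger pad.
Only numpy, scipy, OpenCV 4.12 (cv2) and the standard library are available. Lean on these libraries where they do the work, as an engineer would, in place of code of your own. Each camera call takes 0.05 s, during which the arm holds its last target. There are 200 camera calls.

## Working session

There is one attempt and no reset: what is moved stays moved. The work goes in short steps, Python scripts to look and compute and a tool call to move; the robot and the scene stay as the last step left them, time stands still between calls to the robot, and variables do not carry over. Pictures are saved under pics/ and viewed, at most 10 in all, crops included, and the job is handed in when it is done.

Besides the shell and the picture viewer there is one more tool, called after "Request:" as name(argument=value, ...) on one line, values as JSON. send_rows: Moves the arm, as the interface text tells. Its arguments: {"type":"object","properties":{"series":{"type":"array","items":{"type":"number"}},"force":{"type":"number"}},"required":["series"]}

```bash
mkdir -p pics
python3 - <<'E'
from bench import robot, eyes, finder
import cv2, numpy as np
o=robot.get_obs(); print(o['clock'],o['ee_pos'],o['eef_rot'],o['opening'])
ims=[]
for c in ['side','top']:
    im=eyes.snapshot(c); cv2.imwrite(f'pics/{c}0.png',im[:,:,::-1]); p=eyes.camera_params(c); print(c,p['fov_y'],p['dist_coeffs'],np.round(p['world_from_camera'],3).tolist())
    for t in ['oven','hinge_mid','handle_bar','open_tin','lidded_tin_a','crucible','start_key_top']:
        print(c,t,[(round(d['conf'],2),np.round(d['position'],3).tolist()) for d in finder.mark_of(t,c)[:5]])
E
```

```text
0.0 [ 0.16156538 -0.65521646  0.24957575] [-3.11755900e+00 -3.78696808e-01  1.28117254e-04] 0.0854412933113122
side 44.69914481756443 [-0.10441671  0.          0.          0.          0.        ] [[-0.981, 0.105, -0.164, 0.342], [-0.194, -0.528, 0.826, 1.044], [-0.0, 0.843, 0.539, 0.738], [0.0, 0.0, 0.0, 1.0]]
side oven [(0.95, [0.611, -0.056, -0.001])]
side hinge_mid [(0.69, [0.611, -0.06, 0.055])]
side handle_bar [(0.78, [0.64, -0.057, 0.194])]
side open_tin [(0.92, [0.701, 0.132, 0.005]), (0.82, [0.329, 0.234, 0.002]), (0.58, [0.702, 0.229, -0.003]), (0.56, [0.602, 0.188, -0.002])]
side lidded_tin_a [(0.96, [0.473, 0.166, 0.005]), (0.77, [0.488, 0.329, 0.002])]
side crucible [(0.81, [0.635, 0.337, 0.0]), (0.56, [0.689, 0.018, 0.174])]
side start_key_top [(0.41, [0.69, 0.02, 0.172])]
top 53.617015371191165 [-0.01227395  0.          0.          0.          0.        ] [[0.024, 0.986, -0.167, 0.35], [-1.0, 0.026, 0.008, 0.129], [0.013, 0.167, 0.986, 1.219], [0.0, 0.0, 0.0, 1.0]]
top oven [(0.56, [0.609, -0.057, -0.002])]
top hinge_mid [(0.85, [0.614, -0.056, 0.062])]
top handle_bar [(0.9, [0.637, -0.053, 0.198])]
top open_tin [(0.85, [0.411, 0.022, -0.002]), (0.81, [0.331, 0.229, 0.002]), (0.76, [0.597, 0.189, 0.001]), (0.75, [0.705, 0.135, 0.002]), (0.53, [0.706, 0.233, 0.001])]
top lidded_tin_a [(0.83, [0.48, 0.329, -0.002]), (0.73, [0.47, 0.158, 0.004])]
top crucible [(0.45, [0.638, 0.335, -0.0])]
top start_key_top [(0.54, [0.685, 0.016, 0.173])]
```

View pics/side0.png

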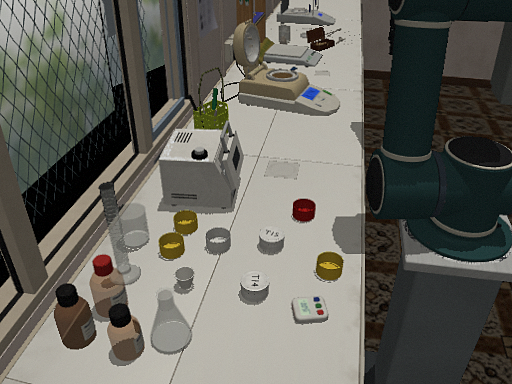

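View pics/top0.png

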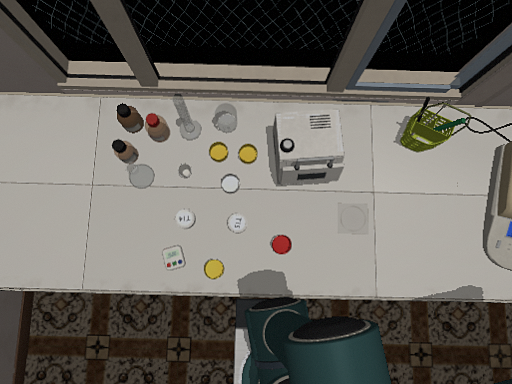

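```bash
cat > h.py <<'E'
from bench import robot, eyes, finder
import cv2, numpy as np
def P(c):
    p=eyes.camera_params(c); f=192/np.tan(np.radians(p['fov_y']/2))
    return np.array([[f,0,p['cx']],[0,f,p['cy']],[0,0,1]]),np.array(p['dist_coeffs'],float),np.array(p['world_from_camera'])
def proj(c,X):
    K,d,T=P(c); Ti=np.linalg.inv(T)@np.diag([1,1,1,1.]); X=np.atleast_2d(X)@Ti[:3,:3].T+Ti[:3,3]
    X=X*[1,-1,-1]; return cv2.projectPoints(X,np.zeros(3),np.zeros(3),K,d)[0][:,0]
def onz(c,uv,z):
    K,d,T=P(c); n=cv2.undistortPoints(np.array(uv,float).reshape(-1,1,2),K,d)[:,0]
    r=np.c_[n[:,0],-n[:,1],-np.ones(len(n))]@T[:3,:3].T; o=T[:3,3]
    return o+r*((z-o[2])/r[:,2])[:,None]
E
python3 - <<'E'
from h import *
s=eyes.snapshot('side');t=eyes.snapshot('top')
for c in ['side','top']:
    for d in finder.cut_out('open_tin',c):
        m=d['region']; v,u=np.nonzero(m); im=s if c=='side' else t
        print(c,round(d['conf'],2),u.mean().round(1),v.mean().round(1),im[m].mean(0).round(),onz(c,[[u.mean(),v.mean()]],0.02 )[0].round(4), onz(c,[[(u.min()+u.max())/2,(v.min()+v.max())/2]],0.02)[0].round(4))
R=lambda im,x,y,w,h,k:cv2.resize(im[y:y+h,x:x+w],None,fx=k,fy=k,interpolation=cv2.INTER_CUBIC)
a=R(t,265,100,90,96,6); b=np.vstack([R(s,190,215,60,50,4),R(t,205,160,60,50,4)])
H=np.zeros((576,800,3),np.uint8); H[:576,:540]=a; H[:400,550:790]=b
cv2.imwrite('pics/crop1.png',H[:,:,::-1])
E
```

```text
side 0.91 217.9 239.5 [105. 104.  99.] [0.5988 0.1915 0.02  ] [0.5986 0.1913 0.02  ]
side 0.86 185.1 221.3 [104.  87.  31.] [0.7005 0.1365 0.02  ] [0.7005 0.1374 0.02  ]
side 0.82 171.0 244.8 [105.  88.  28.] [0.7044 0.2334 0.02  ] [0.7041 0.2341 0.02  ]
side 0.61 303.7 209.2 [76. 14. 13.] [0.4076 0.0236 0.02  ] [0.4068 0.0225 0.02  ]
side 0.6 329.3 265.3 [105.  86.  22.] [0.3266 0.2326 0.02  ] [0.3274 0.2317 0.02  ]
top 0.89 218.3 151.7 [150. 129.  53.] [0.7043 0.2297 0.02  ] [0.7033 0.2306 0.02  ]
top 0.8 248.5 153.5 [157. 135.  52.] [0.701  0.1311 0.02  ] [0.7009 0.131  0.02  ]
top 0.66 230.7 183.6 [161. 162. 160.] [0.599  0.1858 0.02  ] [0.5994 0.1864 0.02  ]
top 0.64 213.8 269.0 [179. 157.  60.] [0.3276 0.229  0.02  ] [0.3277 0.23   0.02  ]
```

View pics/crop1.png

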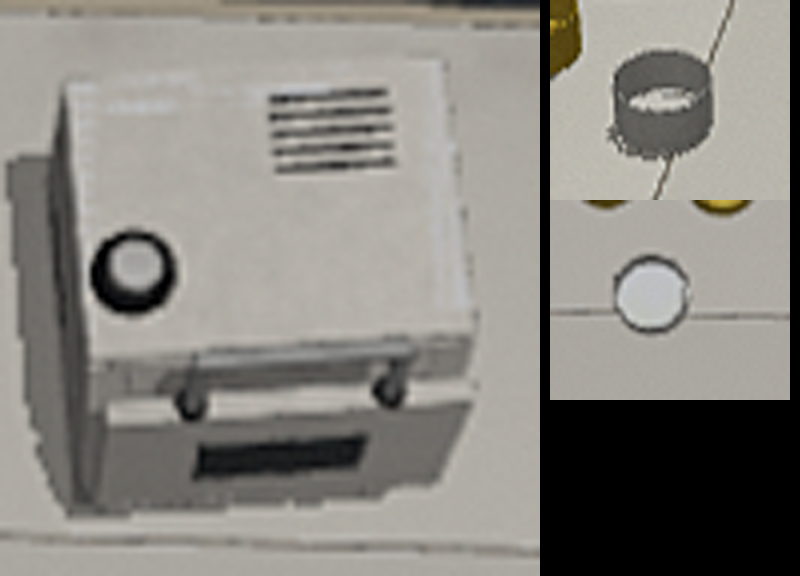

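Candidates for the tin: grey open tin at side (218,240) / top (230,184); yellow ones at side (186,222), (172,245), (330,265); red at side (304,210). Lidded tins are at side (271,238), (254,286). The crop shows the grey one is plain, bare and open, so I choose it. It is at about (0.599, 0.189). The oven is turned a few degrees and its door is a little ajar.

Run:
```python
from h import *
from scipy.optimize import least_squares
def ov(p,X):
    c,s=np.cos(p[2]),np.sin(p[2]); X=np.atleast_2d(X)
    return np.c_[p[0]+c*X[:,0]-s*X[:,1],p[1]+s*X[:,0]+c*X[:,1],X[:,2]]
def door(a,l,o,y):
    t=np.radians(25)-a; return [l*np.sin(t)-o*np.cos(t),y,.06+l*np.cos(t)+o*np.sin(t)]
px=np.array([[93,362],[475,325],[140,265],[108,405],[472,388],[70,515],[302,355]])/6+[265,100]
def model(p):
    return ov(p,[[.043,.095,.152],[.043,-.095,.152],[.085,.07,.173],door(p[3],.098,.007,.09),door(p[3],.098,.007,-.09),[-.0,.095,.0],door(p[3],.14,.007,0)])
M={}
for c in ['side','top']:
    for t in ['hinge_mid','handle_bar','start_key_top']:
        M[c,t]=finder.mark_of(t,c)[0]['position']
mk=lambda p:[ov(p,[[0,0,.06]])[0],ov(p,[door(p[3],.14,.007,0)])[0],ov(p,[[.085,.07,.173]])[0]]
def res(p):
    r=list(((proj('top',model(p))-px)/1.0)[[0,1,2,3,4,6]].ravel())
    m=mk(p)
    for c in ['side','top']:
        for i,t in enumerate(['hinge_mid','handle_bar','start_key_top']): r+=list((m[i]-M[c,t])/.004)
    return r
s=least_squares(res,[.612,-.057,.05,.2],loss='soft_l1',x_scale=[.01,.01,.1,.1]); p=s.x
print(p.round(4)); print(np.round(res(p),1)); print([q.round(4) for q in mk(p)])
for z in(.168,.173): print(onz('top',[px[2]],z))
```

```text
[ 0.6109 -0.0583  0.0977  0.1853]
[-1.  -0.   0.2  1.7 -0.8 -0.6 -0.9  0.8  0.4 -0.6  0.  -0.3  0.7 -0.3
  0.5  0.1 -0.   0.6 -0.1 -0.6  0.1 -0.4 -0.9 -0.1 -0.3 -0.9 -0.3  0.4
  0.2  0.2]
[array([ 0.6109, -0.0583,  0.06  ]), array([ 0.6388, -0.0556,  0.1973]), array([0.6887, 0.0196, 0.173 ])]
[[0.68866685 0.01680987 0.168     ]]
[[0.68705657 0.01734335 0.173     ]]
```

Request:
send_rows(series=[0.12,0.15,0.1,0,0,0.05,0.6,0.24,0.3,0.1,0,0,0.1,0.6,0.4,0.47,0.1,0,0,0.15,0.6,0.56,0.71,0.1,0,0,0.2,0.6,0.56,0.71,0.1,0,0,0.227,0.6,0.56,0.71,0.1,0,0,0.227,0.6,0.56,0.71,0.1,0,0,0.227,0.6,0.56,0.71,0.1,0,0,0.227,0.6,0.56,0.71,0.1,0,0,0.227,0.6,0.56,0.71,0.1,0,0,0.227,0.6])

```text
clock: 2.55
ee_pos: [0.4413, -0.3008, 0.3003]
eef_rot: [2.113, 2.325, -0.0]
contact_force: [-0.1, -1.2, 0.1]
opening: 0.0345
gripper_force: 0.0
```

Request:
send_rows(series=[0.1,0.124,-0.05,0,0,0,0.6,0.2,0.248,-0.1,0,0,0,0.6,0.3,0.37,-0.1,0,0,0,0.6,0.395,0.49,-0.1,0,0,0,0.6,0.395,0.49,-0.1,0,0,0,0.6,0.395,0.49,-0.1,0,0,0,0.6,0.395,0.49,-0.14,0,0,0,0.6,0.395,0.49,-0.18,0,0,0,0.6,0.395,0.49,-0.206,0,0,0,0.6,0.395,0.49,-0.206,0,0,0,0.6], force=25)

```text
clock: 3.8
ee_pos: [0.6384, -0.0561, 0.1959]
eef_rot: [-2.111, -2.325, 0.002]
contact_force: [0.3, -1.0, -0.6]
opening: 0.0342
gripper_force: 0.0
```

Request:
send_rows(series=[0,0,0,0,0,0,1,0,0,0,0,0,0,1,0,0,0,0,0,0,1,0,0,0,0,0,0,1,0,0,0,0,0,0,1,0,0,0,0,0,0,1,0,0,0,0,0,0,1,0,0,0,0,0,0,1,0,0,0,0,0,0,1,0,0,0,0,0,0,1])

```text
clock: 5.05
ee_pos: [0.6394, -0.0556, 0.1982]
eef_rot: [2.11, 2.326, 0.001]
contact_force: [-0.6, -2.6, 5.2]
opening: 0.009
gripper_force: 24.8
```

Request:
send_rows(series=[-0.0356,-0.0035,0.005,0,0,0,1,-0.0697,-0.0068,0.0054,0,0,0,1,-0.1035,-0.0102,0.0016,0,0,0,1,-0.1367,-0.0134,-0.0064,0,0,0,1,-0.1686,-0.0165,-0.0182,0,0,0,1,-0.1988,-0.0195,-0.034,0,0,0,1,-0.2269,-0.0223,-0.0532,0,0,0,1,-0.2526,-0.0248,-0.076,0,0,0,1,-0.2753,-0.027,-0.1016,0,0,0,1,-0.2946,-0.0289,-0.1296,0,0,0,1])

```text
clock: 6.3
ee_pos: [0.4912, -0.0698, 0.1319]
eef_rot: [2.111, 2.327, 0.0]
contact_force: [5.8, -0.3, -0.5]
opening: 0.0085
gripper_force: 25.2
```

Request:
send_rows(series=[-0.0157,-0.0015,-0.0304,0,0,0,1,-0.0279,-0.0027,-0.0624,0,0,0,1,-0.0358,-0.0035,-0.0956,0,0,0,1,-0.0396,-0.0039,-0.1296,0,0,0,1,-0.0398,-0.0039,-0.159,0,0,0,1,-0.0398,-0.0039,-0.167,0,0,0,1,-0.0398,-0.0039,-0.167,0,0,0,1,-0.0398,-0.0039,-0.167,0,0,0,1,-0.0398,-0.0039,-0.167,0,0,0,1,-0.0398,-0.0039,-0.167,0,0,0,1])

```text
clock: 7.55
ee_pos: [0.4722, -0.072, 0.0501]
eef_rot: [2.111, 2.327, -0.001]
contact_force: [-12.5, 0.3, 26.1]
opening: 0.009
gripper_force: 29.3
```

Request:
send_rows(series=[0,0,0.01,0,0,0,0.72,0,0,0.01,0,0,0,0.72,0,0,0.01,0,0,0,0.72,0,0,0.01,0,0,0,0.72,0,0,0.1,0,0,0,0.72,0,0,0.22,0,0,0,0.72,0.03,0.06,0.24,0,0,0.03,0,0.08,0.16,0.24,0,0,0.06,0,0.13,0.26,0.24,0,0,0.09,0,0.18,0.36,0.24,0,0,0.12,0])

```text
clock: 8.8
ee_pos: [0.5625, 0.11, 0.1689]
eef_rot: [1.103, 2.941, 0.0]
contact_force: [0.8, -0.7, 0.2]
opening: 0.0851
gripper_force: 0.0
```

Run:
```python
from h import *
o=robot.get_obs(); print(o['ee_pos'],o['eef_rot'],o['qpos'].round(2) if hasattr(o['qpos'],'round') else o['qpos'])
for c in ['side','top']:
    im=eyes.snapshot(c); cv2.imwrite(f'pics/{c}1.png',im[:,:,::-1])
    for t in ['handle_bar','open_tin']:
        print(c,t,[(round(d['conf'],2),np.round(d['position'],3).tolist()) for d in finder.mark_of(t,c)[:5]])
```

```text
[0.56251658 0.10998536 0.16891121] [1.10269896e+00 2.94146938e+00 8.27154899e-06] [ 0.15 -0.07  1.77 -0.    1.45 -0.7 ]
side handle_bar [(0.97, [0.473, -0.072, 0.051])]
side open_tin [(0.95, [0.331, 0.234, 0.003]), (0.87, [0.702, 0.229, -0.0]), (0.63, [0.7, 0.137, -0.0]), (0.59, [0.415, 0.017, 0.001])]
top handle_bar [(0.74, [0.47, -0.066, 0.053])]
top open_tin [(0.71, [0.704, 0.232, -0.0]), (0.65, [0.333, 0.233, 0.0]), (0.43, [0.597, 0.19, 0.001])]
```

View pics/side1.png

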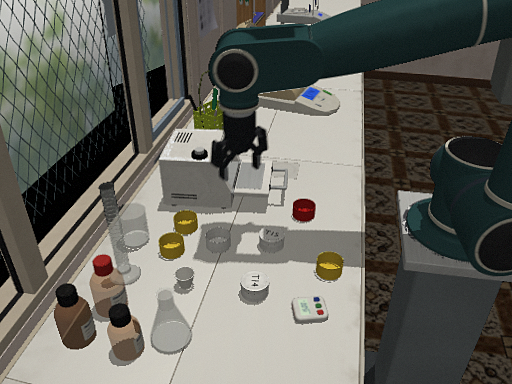

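Request:
send_rows(series=[0.03,0.06,0,0,0,0.026,0,0.06,0.12,0,0,0,0.052,0,0.073,0.158,0,0,0,0.078,0,0.073,0.158,0,0,0,0.104,0,0.073,0.158,-0.08,0,0,0.1295,0,0.073,0.158,-0.16,0,0,0.1295,0,0.073,0.158,-0.22,0,0,0.1295,0,0.073,0.158,-0.27,0,0,0.1295,0,0.073,0.158,-0.298,0,0,0.1295,0,0.073,0.158,-0.298,0,0,0.1295,0])

```text
clock: 10.35
ee_pos: [0.5982, 0.1864, 0.0196]
eef_rot: [0.139, -3.138, 0.0]
contact_force: [-0.5, -0.2, 0.7]
opening: 0.0852
gripper_force: 0.0
```

Request:
send_rows(series=[0,0,0,0,0,0,0.5,0,0,0,0,0,0,0.5,0,0,0,0,0,0,0.5,0,0,0,0,0,0,0.5,0,0,0,0,0,0,0.5,0,0,0,0,0,0,0.5,0,0,0,0,0,0,0.5,0,0,0,0,0,0,0.5,0,0,0,0,0,0,0.5,0,0,0,0,0,0,0.5], force=25)

```text
clock: 11.6
ee_pos: [0.599, 0.1873, 0.0215]
eef_rot: [-0.141, 3.137, 0.0]
contact_force: [-1.8, -1.5, 7.7]
opening: 0.0588
gripper_force: 27.2
```

Request:
send_rows(series=[0,0,0.03,0,0,0,0.5,0,0,0.12,0,0,0,0.5,0,0,0.22,0,0,0,0.5,-0.015,-0.08,0.22,0,0,0,0.5,-0.03,-0.18,0.22,0,0,0,0.5,-0.047,-0.28,0.22,0,0,0,0.5,-0.063,-0.38,0.22,0,0,0,0.5,-0.078,-0.46,0.22,0,0,0,0.5,-0.085,-0.506,0.22,0,0,0,0.5,-0.085,-0.506,0.22,0,0,0,0.5])

```text
clock: 12.85
ee_pos: [0.5558, -0.067, 0.1312]
eef_rot: [-0.138, 3.137, -0.0]
contact_force: [0.4, 0.4, 0.2]
opening: 0.0584
gripper_force: 27.5
```

Run:
```python
from h import *
a=eyes.snapshot('side');b=eyes.snapshot('top')
R=lambda im,x,y,w,h,k:cv2.resize(im[y:y+h,x:x+w],None,fx=k,fy=k,interpolation=cv2.INTER_CUBIC)
cv2.imwrite('pics/c2.png',np.hstack([R(a,150,100,130,130,3),R(b,240,130,130,130,3)])[:,:,::-1])
```

```text
(no output)
```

View pics/c2.png

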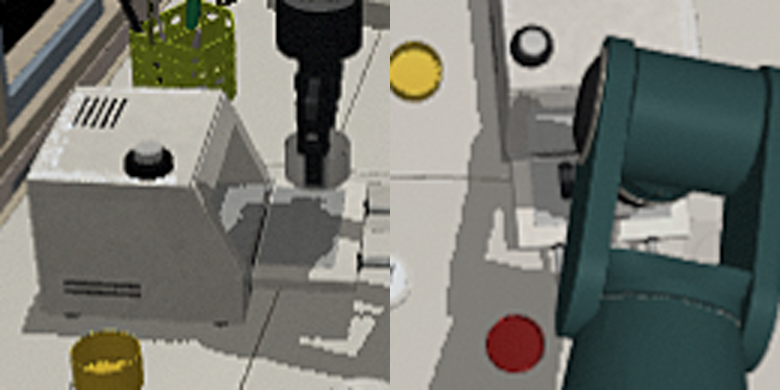

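Request:
send_rows(series=[0,0,-0.03,0,0,0,0.5,0,0,-0.06,0,0,0,0.5,0,0,-0.08,0,0,0,0.5,0,0,-0.09,0,0,0,0.5,0,0,-0.095,0,0,0,0.5,0,0,-0.098,0,0,0,0.5,0,0,-0.1,0,0,0,0.5,0,0,-0.1,0,0,0,0.5,0,0,-0.1,0,0,0,0.5,0,0,-0.1,0,0,0,0.5])

```text
clock: 14.2
ee_pos: [0.5563, -0.0658, 0.0814]
eef_rot: [-0.141, 3.137, -0.0]
contact_force: [-6.3, 1.6, 10.4]
opening: 0.0588
gripper_force: 28.7
```

Request:
send_rows(series=[0,0,0.002,0,0,0,0.25,0,0,0.002,0,0,0,0,0,0,0.002,0,0,0,0,0,0,0.002,0,0,0,0,0,0,0.05,0,0,0,0,0,0,0.13,0,0,0,0,-0.03,-0.003,0.15,0,0,0,0,-0.08,-0.008,0.15,0.0025,-0.025,0,0,-0.13,-0.013,0.13,0.005,-0.05,0,0.5,-0.15,-0.0147,0.12,0.0074,-0.075,0,1])

```text
clock: 15.45
ee_pos: [0.4802, -0.0731, 0.1398]
eef_rot: [-0.12, 2.66, 0.033]
contact_force: [-0.3, -0.4, 1.7]
opening: 0.0518
gripper_force: 0.0
```

Run:
```python
from h import *
o=robot.get_obs(); print(o['ee_pos'],o['eef_rot'])
for c in ['side','top']:
    im=eyes.snapshot(c); cv2.imwrite(f'pics/{c}3.png',im[:,:,::-1])
    print(c,[(round(d['conf'],2),np.round(d['position'],3).tolist()) for d in finder.mark_of('open_tin',c)])
a=cv2.imread('pics/side3.png');cv2.imwrite('pics/c3.png',cv2.resize(a[110:230,150:310],None,fx=4,fy=4))
```

```text
[ 0.48019582 -0.07311855  0.13979355] [-0.11987972  2.66044928  0.0334171 ]
side [(0.92, [0.33, 0.232, 0.0]), (0.85, [0.557, -0.066, 0.058]), (0.81, [0.703, 0.137, 0.003]), (0.66, [0.41, 0.015, 0.002]), (0.19, [0.638, 0.333, -0.004])]
top [(0.9, [0.555, -0.066, 0.06]), (0.83, [0.332, 0.227, 0.0]), (0.82, [0.703, 0.23, -0.0]), (0.74, [0.41, 0.025, 0.0]), (0.54, [0.703, 0.135, 0.0]), (0.54, [0.471, -0.066, 0.054])]
```

View pics/c3.png

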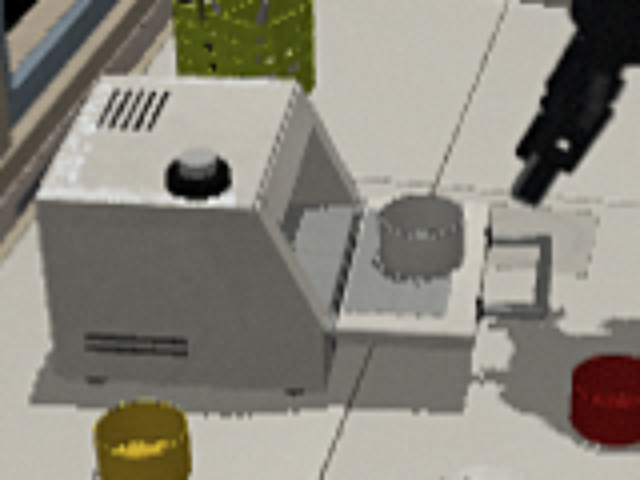

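Request:
send_rows(series=[0,0,0,0.0025,-0.025,0,0.7,0,0,0,0.0049,-0.05,0,0.7,0,0,-0.03,0.0049,-0.05,0,0.7,0,0,-0.06,0.0049,-0.05,0,0.7,0,0,-0.09,0.0049,-0.05,0,0.7,0,0,-0.108,0.0049,-0.05,0,0.7,0.01,0.001,-0.108,0.0049,-0.05,0,0.7,0.02,0.002,-0.108,0.0049,-0.05,0,0.7,0.03,0.003,-0.108,0.0049,-0.05,0,0.7,0.03,0.003,-0.108,0.0049,-0.05,0,0.7])

```text
clock: 16.9
ee_pos: [0.4963, -0.0715, 0.0863]
eef_rot: [-0.106, 2.351, 0.052]
contact_force: [-0.9, -0.6, -0.9]
opening: 0.0258
gripper_force: 0.0
```

Request:
send_rows(series=[0.014,0.0014,0,0,0,0,0.7,0.028,0.0027,0,0,0,0,0.7,0.042,0.0041,0,0,0,0,0.7,0.056,0.0055,0,0,0,0,0.7,0.07,0.0069,0,0,0,0,0.7,0.084,0.0082,0,0,0,0,0.7,0.098,0.0096,0,0,0,0,0.7,0.112,0.011,0,0,0,0,0.7,0.126,0.0124,0,0,0,0,0.7,0.14,0.0137,0,0,0,0,0.7])

```text
clock: 18.15
ee_pos: [0.5664, -0.0647, 0.086]
eef_rot: [-0.106, 2.351, 0.052]
contact_force: [0.3, -0.4, -0.7]
opening: 0.0254
gripper_force: 0.2
```

Run:
```python
from h import *
a=eyes.snapshot('side')
print([(round(d['conf'],2),np.round(d['position'],3).tolist()) for d in finder.mark_of('open_tin','side')])
cv2.imwrite('pics/c4.png',cv2.resize(a[110:230,150:310,::-1],None,fx=4,fy=4))
```

```text
[(0.86, [0.611, -0.063, 0.057]), (0.86, [0.701, 0.136, 0.004]), (0.83, [0.703, 0.229, -0.0]), (0.61, [0.33, 0.231, 0.001]), (0.58, [0.411, 0.016, -0.001])]
```

View pics/c4.png

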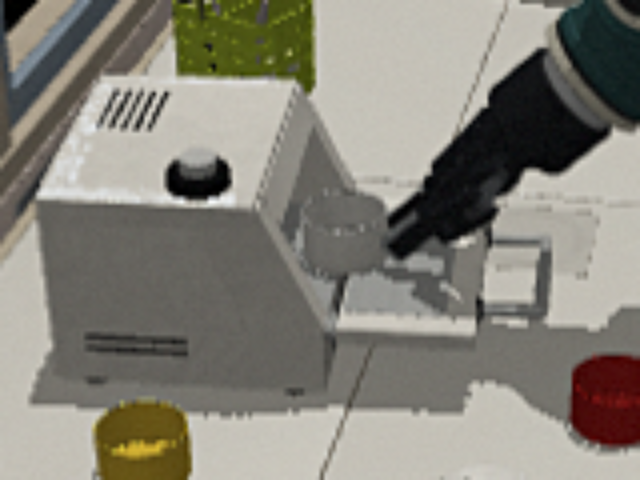

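Request:
send_rows(series=[0.016,0.0016,0,0,0,0,0.7,0.032,0.0031,0,0,0,0,0.7,0.048,0.0047,0,0,0,0,0.7,0.064,0.0063,0,0,0,0,0.7,0.08,0.0078,0,0,0,0,0.7,0.096,0.0094,0,0,0,0,0.7,0.112,0.011,0,0,0,0,0.7,0.128,0.0125,0,0,0,0,0.7,0.143,0.014,0,0,0,0,0.7,0.143,0.014,0,0,0,0,0.7])

```text
clock: 19.5
ee_pos: [0.6378, -0.0577, 0.086]
eef_rot: [-0.106, 2.351, 0.052]
contact_force: [0.1, 0.4, -0.3]
opening: 0.0254
gripper_force: 0.0
```

Run:
```python
from h import *
for c in ['side','top']:
  a=eyes.snapshot(c)
  print([(round(d['conf'],2),np.round(d['position'],3).tolist()) for d in finder.mark_of('open_tin',c)])
```

```text
[(0.96, [0.702, 0.135, 0.002]), (0.92, [0.41, 0.018, -0.002]), (0.82, [0.328, 0.232, 0.0]), (0.76, [0.704, 0.227, -0.001])]
[(0.74, [0.703, 0.229, 0.0]), (0.74, [0.328, 0.228, -0.002]), (0.66, [0.409, 0.022, -0.002])]
```

Request:
send_rows(series=[-0.04,-0.004,0,0,0,0,0.7,-0.1,-0.01,0,0,0,0,0.7,-0.17,-0.0166,0,0,0,0,0.7,-0.24,-0.0235,0.02,0,0,0,0.7,-0.29,-0.0285,0.08,-0.0025,0.025,0,0.6,-0.331,-0.0286,0.15,-0.0049,0.05,0,0.6,-0.331,-0.0286,0.17,-0.0074,0.075,0,0.6,-0.331,-0.0286,0.17,-0.0098,0.1,0,0.6,-0.331,-0.0286,0.17,-0.0122,0.1244,0,0.6,-0.331,-0.0286,0.17,-0.0122,0.1244,0,0.6])

```text
clock: 20.95
ee_pos: [0.4727, -0.0718, 0.1704]
eef_rot: [-0.143, 3.136, 0.001]
contact_force: [-0.7, -0.5, -0.2]
opening: 0.0342
gripper_force: 0.0
```

Request:
send_rows(series=[0,0,0,0,0,-0.028,0.6,0,0,0,0,0,-0.056,0.6,0,0,0,0,0,-0.084,0.6,0,0,0,0,0,-0.112,0.6,0,0,0,0,0,-0.14,0.6,0,0,0,0,0,-0.168,0.6,0,0,0,0,0,-0.196,0.6,0,0,0,0,0,-0.224,0.6,0,0,0,0,0,-0.25,0.6,0,0,0,0,0,-0.25,0.6])

```text
clock: 22.2
ee_pos: [0.4714, -0.0721, 0.1711]
eef_rot: [2.115, 2.316, 0.0]
contact_force: [-0.3, -0.9, 0.5]
opening: 0.0341
gripper_force: 0.0
```

Run:
```python
from h import *
print(robot.get_obs()['qpos'])
for c in ['side','top']:
  a=eyes.snapshot(c)
  print([(round(d['conf'],2),np.round(d['position'],3).tolist()) for d in finder.mark_of('handle_bar',c)])
  print([(round(d['conf'],2),np.round(d['position'],3).tolist()) for d in finder.mark_of('open_tin',c)])
  if c=='side': cv2.imwrite('pics/c5.png',cv2.resize(a[110:230,150:310,::-1],None,fx=4,fy=4))
```

```text
[-0.20384581 -0.29984962  1.95770252 -0.00259021  1.47934571 -0.29438523]
[(0.57, [0.474, -0.073, 0.052])]
[(0.85, [0.41, 0.017, 0.0]), (0.68, [0.701, 0.134, 0.002]), (0.62, [0.332, 0.232, 0.002]), (0.36, [0.638, 0.335, -0.004])]
[(0.7, [0.471, -0.069, 0.051])]
[(0.89, [0.704, 0.134, 0.004]), (0.83, [0.329, 0.228, -0.001]), (0.58, [0.412, 0.023, 0.0]), (0.55, [0.708, 0.23, 0.001])]
```

View pics/c5.png

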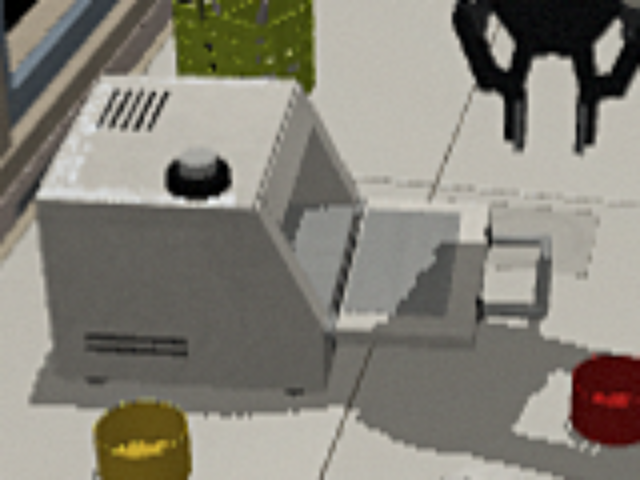

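Request:
send_rows(series=[0,0,-0.06,0,0,0,0.6,0,0,-0.12,0,0,0,0.6,0,0,-0.18,0,0,0,0.6,0,0,-0.22,0,0,0,0.6,0,0,-0.237,0,0,0,0.6,0,0,-0.237,0,0,0,0.6,0,0,-0.237,0,0,0,1,0,0,-0.237,0,0,0,1,0,0,-0.237,0,0,0,1,0,0,-0.237,0,0,0,1], force=25)

```text
clock: 23.75
ee_pos: [0.4721, -0.0722, 0.0534]
eef_rot: [2.116, 2.317, -0.003]
contact_force: [-4.7, -0.3, 6.4]
opening: 0.0089
gripper_force: 24.5
```

Request:
send_rows(series=[0.0004,0,0.0342,0,0,0,1,0.005,0.0005,0.0682,0,0,0,1,0.0135,0.0013,0.1012,0,0,0,1,0.0261,0.0026,0.133,0,0,0,1,0.0424,0.0042,0.1632,0,0,0,1,0.0623,0.0061,0.191,0,0,0,1,0.0854,0.0084,0.2162,0,0,0,1,0.1112,0.0109,0.2384,0,0,0,1,0.1397,0.0137,0.257,0,0,0,1,0.1701,0.0167,0.2724,0,0,0,1])

```text
clock: 25.0
ee_pos: [0.5575, -0.0637, 0.1918]
eef_rot: [2.116, 2.316, -0.003]
contact_force: [-4.8, -1.3, 1.5]
opening: 0.009
gripper_force: 25.3
```

Request:
send_rows(series=[0.0322,0.0032,0.0112,0,0,0,1,0.0655,0.0064,0.0186,0,0,0,1,0.0993,0.0097,0.0218,0,0,0,1,0.1335,0.0131,0.0208,0,0,0,1,0.167,0.0164,0.0156,0,0,0,1,0.1906,0.0187,0.0096,0,0,0,1,0.2137,0.0209,0.0014,0,0,0,1,0.22,0.0216,-0.001,0,0,0,1,0.22,0.0216,-0.001,0,0,0,1,0.22,0.0216,-0.001,0,0,0,1])

```text
clock: 26.25
ee_pos: [0.6646, -0.0532, 0.1891]
eef_rot: [-2.118, -2.317, 0.011]
contact_force: [-40.4, -1.5, 21.0]
opening: 0.0089
gripper_force: 30.0
```

Request:
send_rows(series=[-0.004,-0.0004,0.001,0,0,0,1,-0.004,-0.0004,0.001,0,0,0,0.72,-0.004,-0.0004,0.001,0,0,0,0.72,-0.004,-0.0004,0.001,0,0,0,0.72,-0.004,-0.0004,0.04,0,0,0,0.72,-0.004,-0.0004,0.09,0,0,0,0.72,-0.004,-0.0004,0.12,0,0,0,1,-0.004,-0.0004,0.12,0,0,0,1,-0.004,-0.0004,0.12,0,0,0,1,-0.004,-0.0004,0.12,0,0,0,1])

```text
clock: 27.5
ee_pos: [0.6647, -0.0531, 0.2471]
eef_rot: [2.118, 2.318, -0.005]
contact_force: [0.5, -0.1, -0.6]
opening: -0.0002
gripper_force: 0.0
```

Run:
```python
from h import *
for c in ['side','top']:
  a=eyes.snapshot(c)
  for t in ['handle_bar','start_key_top']:print(c,t,[(round(d['conf'],2),np.round(d['position'],4).tolist()) for d in finder.mark_of(t,c)])
  for d in finder.cut_out('start_key_top',c)[:1]:
    v,u=np.nonzero(d['region']); print(d['conf'],len(u),u.mean(),v.mean(),u.min(),u.max(),v.min(),v.max())
  if c=='side': S=cv2.resize(a[110:230,150:250],None,fx=4,fy=4)
  else: T=cv2.resize(a[90:210,265:365],None,fx=4,fy=4)
cv2.imwrite('pics/c6.png',np.hstack([S,T])[:,:,::-1])
```

```text
side handle_bar [(0.61, [0.6621, -0.0558, 0.1898])]
side start_key_top [(0.4, [0.6903, 0.0167, 0.1724])]
0.56 5827 200.10760253990045 167.7985241118929 158 242 123 208
top handle_bar []
top start_key_top [(0.65, [0.6844, 0.0179, 0.1702]), (0.45, [0.6089, -0.0567, -0.0006])]
0.63 45 287.06666666666666 144.44444444444446 284 290 141 148
```

View pics/c6.png

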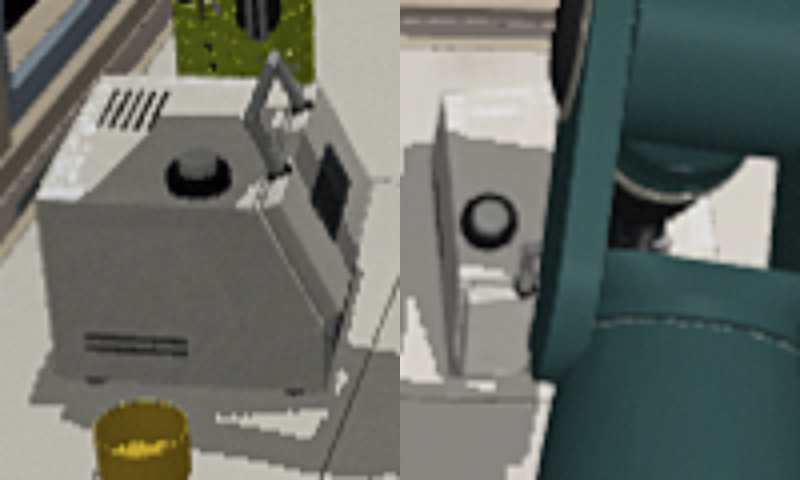

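Request:
send_rows(series=[-0.04,-0.0039,0,0,0,0,1,-0.08,-0.0078,0,0,0,0,1,-0.08,-0.0078,-0.05,0,0,0,1,-0.08,-0.0078,-0.11,0,0,0,1,-0.08,-0.0078,-0.11,0,0,0,1,-0.06,-0.0059,-0.11,0,0,0,1,-0.048,-0.0047,-0.11,0,0,0,1,-0.04,-0.0039,-0.11,0,0,0,1,-0.036,-0.0035,-0.11,0,0,0,1,-0.036,-0.0035,-0.11,0,0,0,1])

```text
clock: 29.15
ee_pos: [0.6461, -0.055, 0.1938]
eef_rot: [2.119, 2.318, -0.007]
contact_force: [-16.3, -0.5, 7.3]
opening: 0.0003
gripper_force: 8.3
```

Request:
send_rows(series=[-0.02,-0.002,0,0,0,0,1,-0.02,-0.002,0.05,0,0,0,1,-0.02,-0.002,0.116,0,0,0,1,0.03,0.07,0.116,0,0,0,1,0.0812,0.1456,0.116,0,0,0,1,0.0812,0.1456,0.116,0,0,0,1,0.0812,0.1456,0.06,0,0,0,1,0.0812,0.1456,0.02,0,0,0,1,0.0812,0.1456,0.01,0,0,0,1,0.0812,0.1456,0.01,0,0,0,1])

```text
clock: 30.4
ee_pos: [0.6875, 0.0176, 0.1985]
eef_rot: [2.117, 2.317, -0.004]
contact_force: [-0.0, 0.1, -0.1]
opening: -0.0003
gripper_force: 0.0
```

Request:
send_rows(series=[0,0,-0.004,0,0,0,1,0,0,-0.008,0,0,0,1,0,0,-0.012,0,0,0,1,0,0,-0.015,0,0,0,1,0,0,-0.018,0,0,0,1,0,0,-0.02,0,0,0,1,0,0,-0.022,0,0,0,1,0,0,-0.024,0,0,0,1,0,0,-0.024,0,0,0,1,0,0,-0.024,0,0,0,1])

```text
clock: 31.65
ee_pos: [0.6877, 0.0179, 0.187]
eef_rot: [2.117, 2.317, -0.003]
contact_force: [-1.7, 0.1, 8.2]
opening: -0.0
gripper_force: 4.4
```

Request:
send_rows(series=[0,0,-0.001,0,0,0,1,0,0,-0.002,0,0,0,1,0,0,-0.003,0,0,0,1,0,0,-0.003,0,0,0,1,0,0,-0.003,0,0,0,1,0,0,-0.003,0,0,0,1,0,0,-0.003,0,0,0,1,0,0,-0.003,0,0,0,1,0,0,-0.003,0,0,0,1,0,0,-0.003,0,0,0,1])

```text
clock: 32.9
ee_pos: [0.6878, 0.0179, 0.1868]
eef_rot: [2.116, 2.316, -0.002]
contact_force: [-5.4, -0.8, 18.6]
opening: -0.0001
gripper_force: 9.0
```

Request:
send_rows(series=[0,0,0.004,0,0,0,1,0,0,0.008,0,0,0,1,0,0,0.01,0,0,0,1,0,0,0.012,0,0,0,1,0,0,0.0125,0,0,0,1,0,0,0.0125,0,0,0,1,0,0,0.0125,0,0,0,1,0,0,0.0125,0,0,0,1,0,0,0.0125,0,0,0,1,0,0,0.0125,0,0,0,1])

```text
clock: 34.15
ee_pos: [0.6876, 0.0179, 0.1909]
eef_rot: [2.117, 2.317, -0.004]
contact_force: [1.8, 0.1, 3.0]
opening: -0.0003
gripper_force: 1.3
```

Request:
send_rows(series=[0,0,0.001,0,0,0,1,0,0,0.003,0,0,0,1,0,0,0.003,0,0,0,1,0,0,0.003,0,0,0,1,0,0,0.003,0,0,0,1,0,0,0.003,0,0,0,1,0,0,0.003,0,0,0,1,0,0,0.003,0,0,0,1,0,0,0.003,0,0,0,1,0,0,0.003,0,0,0,1])

```text
clock: 35.4
ee_pos: [0.6875, 0.018, 0.1924]
eef_rot: [2.117, 2.317, -0.004]
contact_force: [-0.0, -0.2, 1.0]
opening: -0.0
gripper_force: 0.8
```

Request:
send_rows(series=[0,0,0.0004,0,0,0,1,0,0,0.0008,0,0,0,1,0,0,0.0008,0,0,0,1,0,0,0.0008,0,0,0,1,0,0,0.0008,0,0,0,1,0,0,0.0008,0,0,0,1,0,0,0.0008,0,0,0,1,0,0,0.0008,0,0,0,1,0,0,0.0008,0,0,0,1,0,0,0.0008,0,0,0,1])

```text
clock: 36.65
ee_pos: [0.6875, 0.0179, 0.1929]
eef_rot: [2.117, 2.317, -0.004]
contact_force: [-0.7, 0.1, 1.3]
opening: 0.0002
gripper_force: 0.7
```

Request:
send_rows(series=[0,0,0.05,0,0,0,1,0,0,0.12,0,0,0,1,0,0,0.2,0,0,0,1,-0.1,-0.1,0.25,0,0,0,1,-0.2,-0.2,0.25,0,0,0,1,-0.3,-0.3,0.25,0,0,0,1,-0.36,-0.4,0.25,0,0,0,1,-0.36,-0.5,0.25,0,0,0,1,-0.36,-0.55,0.25,0,0,0,1,-0.36,-0.55,0.25,0,0,0,1])

```text
clock: 37.9
ee_pos: [0.507, -0.259, 0.3175]
eef_rot: [2.121, 2.314, -0.004]
contact_force: [-0.6, 0.1, -0.5]
opening: -0.0001
gripper_force: 0.0
```

Run:
```python
from h import *
for c in ['side','top']:
  a=eyes.snapshot(c); cv2.imwrite(f'pics/{c}9.png',a[:,:,::-1])
  for t in ['handle_bar','lidded_tin_a','crucible']:print(c,t,[(round(d['conf'],2),np.round(d['position'],3).tolist()) for d in finder.mark_of(t,c)])
```

```text
side handle_bar [(0.98, [0.662, -0.056, 0.189])]
side lidded_tin_a [(0.58, [0.485, 0.325, -0.001]), (0.58, [0.474, 0.166, 0.002])]
side crucible [(0.64, [0.638, 0.333, -0.004])]
top handle_bar [(0.89, [0.661, -0.05, 0.191])]
top lidded_tin_a [(0.76, [0.482, 0.332, -0.003]), (0.64, [0.472, 0.156, 0.005]), (0.42, [0.607, -0.055, -0.001]), (0.16, [0.661, -0.047, 0.19])]
top crucible [(0.59, [0.636, 0.334, 0.001])]
```

View pics/side9.png

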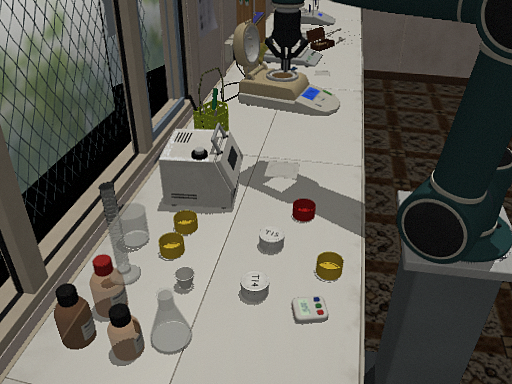

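The door is shut (bar at side (218,135)), the tin is out of sight inside the oven, the bystanders stand where they were, and the arm is clear of everything.

```bash
python3 -c "
from bench import robot
print(robot.hand_in())"
```

```text
the job is handed in; nothing more can be done
None
```

I handed the job in at about 38 s: the open tin is inside the oven, the door held shut against a 16 N check push, the start key was pressed to its stop, and the lidded tins and crucible did not move; closing the door peaked at about 40 N on the handle bar.

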